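# Clamp a circuit board in a cam-locked board holder

## Robot

A 7-joint arm with a two-finger parallel gripper is mounted at the origin on the work surface. World frame = base frame: x ahead of the robot, y to its left, z up, the work surface at z = 0. Lengths are in mm, angles in degrees, forces in N, time in s.
With the tool pointing down it reaches from about 350 to 900 mm from the base axis. Payload 7.2 kg.
Tool frame: the origin (TCP) lies on the centre line of the jaws, within the pads' length; the fingertips stand 22 mm ahead of it and the grasp point (between the pads) lies 3 mm ahead of it; z points along the fingers, y is the direction in which the jaws open and shut (so a half turn about z gives the same grasp; the last joint's range is limited). The gripper opens to 88 mm and grips with 3 to 60 N. Pads are 20 mm wide; open, the fingers measure 115 mm over their backs; the gripper's body (75 mm by 178 mm) begins 61 mm behind the grasp point.
Start: joints at [-77.074, 23.554, -0.728, 91.456, 0.321, 64.991, -4.71], TCP at [181.004, 598.219, 244.653] pointing down, gripper open.
Joint ranges: [-169.25, 169.25], [-16.82, 113.86], [-84.01, 82.57], [7.8, 145.47], [-59.2, 239.2], [7.22, 106.19], [-163.78, 163.78]. Speed limits (degrees/s): [136.94, 136.94, 172.46, 172.46, 180, 180, 180].

## Interface

Orientations are given as [roll, pitch, yaw] about the fixed x, y, z axes, in that order (R = Rz(yaw) Ry(pitch) Rx(roll)).
In Python, from station import telemetry, cams, robot gives the robot as it stands. The module is installed in compiled form; this text tells all that it offers.
- The arm moves only by the tool play_rows, never from a script. Its argument "targets" is a list that holds one entry, the list of rows, each a list of 7 numbers: the turn, a rotation vector about the tool's x, y, z in rad, then the shift along the tool's x, y, z in m, then the opening, from 0 (shut) to 1 (fully open). In form: [[[rx, ry, rz, x, y, z, hand], ...]]. A call has exactly 5 rows; each row is the pose to reach, as a shift and turn from the pose commanded when the call began, along the tool's axes at that moment; what a row does not reach only later rows make up. A row lasts 1/10 s, in which the tool goes at most 50 mm and 8.59 degrees, less where a joint would pass 70% of its speed; a pose out of reach is approached as far as the arm can. A call with a gripper value outside its range is refused whole. The fingers move at their own pace and stop on an object; "squeeze" is the grip in N (left out, the last holds). Time passes only in rows, so rows that repeat a pose let the fingers close, or fill a call up. It gives the time, the measured TCP pose, the force and the opening at its end, in the units of the state.
- telemetry.state(): the state, without advancing time (a new reading comes with each control period).
- cams.grab_frame(name): name is "scene" or "top" or "wrist"; returns a dict with "frame" (480x640x3 uint8, red, green, blue), "camera_matrix" (3x3 intrinsics, pixels), "pose" (4x4, takes a point from camera to world coordinates); the wrist camera has in their place "T_tool_cam" (4x4, takes a point from camera to tool coordinates, whose origin is the TCP and whose axes are the flange's). Camera axes: x right, y up, looking along -z (the intrinsics and any distortion apply to the point x, -y, -z); pixel columns grow to the right and rows downward; lengths in mm; the calibration is good to about 2 mm. A picture is of the moment at which its call begins: read the wrist's pose just before it. There is no depth.
- robot.close_job(): hands the job in, once; it reports no verdict.
Trained networks look in a picture, given as the dict that the camera call returned (one of the last four; its "shot" number tells which), for a name from the list of things; names that differ only in an ending like _2 or _b are one class to them, and where a whole thing is asked for, a point or a joint stands for the part that bears it (a point fixed in the world has none). Each returns a list of dicts, best first, with "conf" (0 to 1); they miss things now and then, are a little off and sometimes report something else, mostly with a low value. They report only what shows in the picture. A call takes as long as a camera call. They do not tell look-alikes from the thing itself.
- cams.search_frame(query, picture): "bbox" ([centre column, centre row, width, height] in pixels, round what is visible of it).
- cams.cut_out(query, picture): "pixels" (480x640 bool, what is visible of it) and "bbox" ([centre column, centre row, width, height] in pixels, round what is visible of it).
- cams.tip_of(query, picture): "at" ([column, row] in pixels: a listed point, or the origin of a listed thing).
The state is a dict: "time_s": time; "joint_positions": joint angles; "qvel": joint speeds; "joint_efforts": joint torques, N m; "tool_pos": TCP position; "tool_rot": TCP orientation; "force": force on the tool from outside, world axes, zero at the start; "moment": the same for the moment, N m; "gripper_width": finger opening in mm.
Only numpy, scipy, OpenCV 4.12 (cv2) and the standard library are available. Lean on these libraries where they do the work, as an engineer would, in place of code of your own. Each camera call takes 0.05 s, during which the arm holds its last target. There are 200 camera calls.

## Task

Clamp the circuit board in its holder: push the red-knobbed cam lever over to its other stop so that the cam stands at its low point, then push the blue plate forward until the sliding jaw has pressed the board square and snug against the far jaw, and push the lever fully back over to lock the slide. Do not force the slide while it is locked. Do not touch or lift the board itself, and leave the spool, jar and screwdriver where they are.

Things in the scene. Friction and masses are not known exactly. Their poses are not given: they have to be found in the camera images.
- holder: board holder fixed to the bench: grey base plate 365 x 150 x 12 mm (its x from -130 to +235 mm). x axis: from the push plate towards the far jaw, the slide's direction of travel; y to the left, z up; origin on the bench under the middle of the cam bridge. Two black rails carry the board, tops at z = 30 mm
- pivot (a point): cam pivot (axis along the holder's x) in the middle of the cam bridge, 53 mm above the bench over the holder's origin. The bridge is two upright grey cheeks (x +-16 mm, y +-35 mm, tops 70 mm above the bench); the cam between them presses a sprung brake shoe down on the slide bar. Guides beside the bar reach x +-38 mm, y +-26 mm, 26 mm high
- far_jaw (a point): middle of the face of the fixed aluminium far jaw, at x = 210 mm in the holder's frame, 31 mm up; jaw 126 mm wide in y, top 48 mm above the bench
- cam (a joint): brass eccentric cam with lever, turning about the holder's x axis, rad. 0: locked, high point pressing the shoe on the bar, lever leaning 38 deg right (holder's -y) on its stop. 1.326: low point, lever leaning 38 deg left (+y) on the other stop. Starts at 0 to 0.15. Below about 0.84 the shoe bears on the bar. Takes 3 to 8 N at the knob and stays where it is left
- knob (a point): centre of the lever's red ball knob, 22 mm across, 75 mm from the pivot; the lever is a steel rod 8 mm thick. Leaning on either stop: 112 mm above the bench, 46 mm to the side of the pivot; upright: 128 mm above the bench. A finger that pushes the knob from the side it leans to should rise with it, or it may jam
- slide (a joint): how far the slide (push plate, bar and sliding jaw in one part) stands forward along the holder's x, m; starts at 0 to 0.020; 0.050 when the board is clamped with no gap at either jaw. With the cam low it takes about 2 N and stays where left; with the cam locked it holds against about 25 N
- push_face (a point): middle of the rear face (the face towards the holder's -x, to be pushed towards +x) of the blue push plate, at x = -105 mm plus the slide's value, y = 0, z = 46 mm in the holder's frame; plate 10 mm thick, 50 mm wide in y, from z = 15 to 61 mm
- jaw_face (a point): middle of the front face of the aluminium sliding jaw (126 mm wide, 18 mm thick in x, z = 14 to 48 mm), 165 mm ahead of push_face
- board: loose green circuit board 100 (x) x 110 (y) x 2 mm, with a black socket and white connectors up to 22 mm tall, lying on the rails between the jaws; origin at the centre of its underside, 30 mm above the bench, x towards the far jaw. Clamped: origin at x = 160 mm in the holder's frame, axes parallel to the holder's
- spool: bystander: upright solder spool with purple flanges, 60 mm diameter, 56 mm tall; origin at the centre of its underside
- jar: bystander: white jar with purple cap, 50 mm diameter, 48 mm tall; origin at the centre of its underside
- screwdriver: bystander: screwdriver with green handle lying on the bench, 190 mm long along its x, handle 26 mm thick; origin under its middle
Things that resemble listed ones, but are neither listed nor needed, are in the scene too. What is meant by the board is not orange or pink, and is the larger of those in its own colour.

How it is judged (in metres and radians):
On the way, in this order (a step that is already met when the one before it is completed fails the run):
1. the cam lever is over at its released stop (cam at its low point) and the slide has not yet been moved (value of joint cam above 1.2 rad and distance of push_face from where it was at the start of the episode below 0.005 m), for 0.1 s.
2. with the cam still low, the slide is pushed forward until the board is pressed against the far jaw (value of joint cam above 1.05 rad and value of joint slide above 0.0485 m and x of board in the frame of holder above 0.1585 m), for 0.1 s.
At the end, for the whole second after the job is handed in: The cam is locked again (lever within 0.25 rad of its locked stop), the slide stands at 50 mm within 1.5 mm, and the board lies flat on its rails, square to the jaws (0.025 rad) and against the far jaw (1.5 mm), all at rest (value of joint cam below 0.25 rad and value of joint slide between 0.0485 and 0.0515 m and x of board in the frame of holder between 0.1585 and 0.1615 m and z of board in the frame of holder between 0.028 and 0.032 m and angle between board's own z axis and vertical below 0.04 rad and angle between the x axis of board and the x axis of holder, either way round below 0.025 rad and linear speed of board below 0.01 m/s and velocity of joint cam between -0.05 and 0.05 rad/s); the robot touches nothing.
It fails at once if the slide is forced forward while the cam is not at its low point (distance of push_face from where it was at the start of the episode above 0.006 m and value of joint slide below 0.045 m and value of joint cam below 1 rad).
It fails at once if the board is touched by the robot (contact force between any of the fingers, the arm and board above 0.5 N).
It fails at once if the board is lifted or tipped (z of board in the frame of holder above 0.038 m or angle between board's own z axis and vertical above 0.12 rad).
It fails at once if the spool, jar or screwdriver is moved (distance of any of spool, jar, screwdriver from where it was at the start of the episode above 0.015 m).
It also fails if it takes over 64 s, if anything falls off the work surface, if the arm or the gripper's body presses on something with over 40 N, if the wrist force passes 120 N, or if a joint passes its speed limit or range.

## Working session

There is one attempt and no reset: what is moved stays moved. The work goes in short steps, Python scripts to look and compute and a tool call to move; the robot and the scene stay as the last step left them, time stands still between calls to the robot, and variables do not carry over. Pictures are saved under pics/ and viewed, about 8 in all and at most 12, crops included, and the job is handed in when it is done.

Besides the shell and the picture viewer there is one more tool, called after ">>>" as name(argument=value, ...), one argument or row to a line, values as JSON. play_rows: Moves the arm, as the interface text tells. Its arguments: {"type":"object","properties":{"targets":{"type":"array"},"squeeze":{"type":"number"}},"required":["targets"]}

```bash
mkdir -p pics; cat > h.py <<'E'
import numpy as np, cv2
from station import telemetry, cams, robot
from scipy.spatial.transform import Rotation as R
def ray(p,px):
    K=p["camera_matrix"];T=np.array(p["pose"]);v=np.linalg.inv(K)@[px[0],px[1],1]
    d=T[:3,:3]@[v[0],-v[1],-v[2]];return T[:3,3],d/np.linalg.norm(d)
def atz(p,px,z):
    o,d=ray(p,px);return o+d*(z-o[2])/d[2]
def proj(p,X):
    T=np.linalg.inv(p["pose"]);c=T[:3,:3]@np.array(X,float)+T[:3,3]
    u=np.array(p["camera_matrix"])@[c[0],-c[1],-c[2]];return u[:2]/u[2]
def tri(obs):
    A=np.zeros((3,3));b=np.zeros(3)
    for p,px in obs:
        o,d=ray(p,px);M=np.eye(3)-np.outer(d,d);A+=M;b+=M@o
    return np.linalg.solve(A,b)
def save(n,im): cv2.imwrite("pics/"+n+".png",im[:,:,::-1])
E
python3 - <<'E'
from h import *
np.set_printoptions(precision=1,suppress=True)
print(telemetry.state())
P={n:cams.grab_frame(n) for n in("top","scene")}
for n,p in P.items():
    save(n,p["frame"]);print(n,[k for k in p],p["camera_matrix"],np.array(p["pose"]))
    for q in("pivot","far_jaw","knob","push_face","jaw_face","board","holder","spool","jar","screwdriver"):
        print(q,[(np.round(r["at"],1).tolist(),round(r["conf"],2)) for r in cams.tip_of(q,p)])
E
```

```text
{'time_s': 0.0, 'joint_positions': array([-77.1,  23.6,  -0.7,  91.5,   0.3,  65. ,  -4.7]), 'qvel': array([-0. ,  0.1, -0.1,  0. , -0. , -0.1, -0. ]), 'joint_efforts': array([ -0. , -58.8,   0.6, -29.1,  -0.1,   0. ,   0. ]), 'tool_pos': array([180.9, 597.8, 243.8]), 'tool_rot': array([-179.9,    0. ,  163.2]), 'force': array([-0.3,  0.3,  0.4]), 'moment': array([ 0., -0., -0.]), 'gripper_width': 87.72199271435252}
top ['frame', 'camera_matrix', 'pose', 'shot'] [[434.6   0.  320.1]
 [  0.  434.6 243.9]
 [  0.    0.    1. ]] [[ -0.    1.   -0.2 508. ]
 [ -1.   -0.   -0.  -62.4]
 [ -0.    0.2   1.  859.7]
 [  0.    0.    0.    1. ]]
pivot [([349.7, 274.0], 0.96)]
far_jaw [([373.4, 174.4], 0.78)]
knob [([377.1, 276.5], 0.63)]
push_face []
jaw_face []
board [([366.2, 199.6], 0.83), ([499.0, 224.5], 0.74), ([480.3, 326.0], 0.63)]
holder [([349.9, 278.7], 0.88)]
spool [([281.1, 194.7], 0.8)]
jar []
screwdriver [([245.6, 286.4], 0.91)]
scene ['frame', 'camera_matrix', 'pose', 'shot'] [[510.9   0.  318.2]
 [  0.  510.9 238.4]
 [  0.    0.    1. ]] [[   0.    -0.8    0.6 1224.4]
 [   1.     0.     0.   -57.9]
 [  -0.     0.6    0.8  837.7]
 [   0.     0.     0.     1. ]]
pivot [([298.2, 233.7], 0.7)]
far_jaw [([268.8, 329.5], 0.61)]
knob []
push_face [([308.7, 196.5], 0.69)]
jaw_face [([290.2, 266.4], 0.94), ([268.6, 331.6], 0.48)]
board [([143.4, 283.0], 0.79), ([469.3, 296.7], 0.64), ([278.4, 300.0], 0.61), ([189.4, 211.0], 0.61)]
holder [([298.3, 245.2], 0.84)]
spool [([372.1, 319.3], 0.59)]
jar [([215.6, 255.5], 0.94)]
screwdriver [([399.1, 242.1], 0.96), ([299.2, 233.0], 0.38)]
```

View pics/top.png

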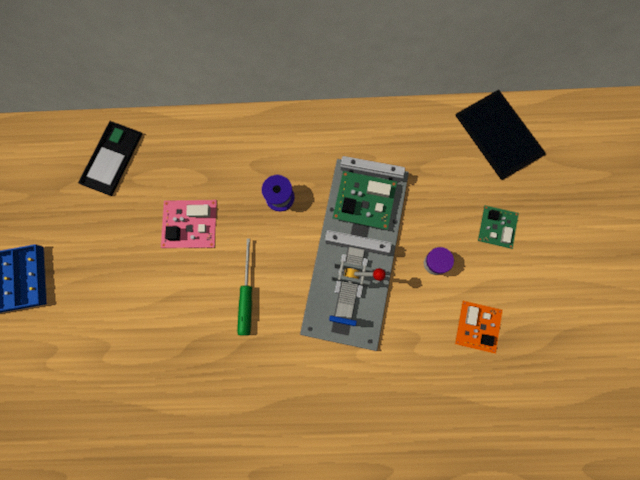

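View pics/scene.png

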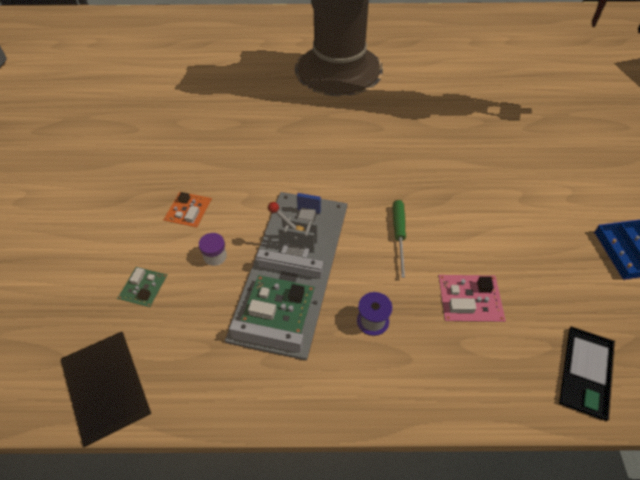

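The top view shows one holder, with the red knob at (379,275), the blue plate at (343,321) and the green board at (366,199) between the jaws. Possible mix-ups for the board are the small green one (499,226), the orange one (480,327) and the pink one (189,224). I choose the large green one in the holder. The purple-capped jar (440,261) is on the knob side and the purple spool is at (279,193).

```bash
python3 - <<'E'
from h import *
from scipy.optimize import least_squares
np.set_printoptions(precision=1,suppress=True)
P={n:cams.grab_frame(n) for n in("top","scene")}
t,s=P["top"],P["scene"]
save("crop",cv2.resize(np.hstack([t["frame"][145:360,290:470],s["frame"][180:360,215:355][:,:],][:1]),None,fx=2.7,fy=2.7,interpolation=cv2.INTER_CUBIC))
save("crops",cv2.resize(s["frame"][180:360,200:400],None,fx=3,fy=3,interpolation=cv2.INTER_CUBIC))
rough={}
for q,H,px in(("pivot",{"top":(349.7,274),"scene":(298.2,233.7)},53),("far_jaw",{"top":(373.4,174.4),"scene":(268.8,329.5)},31),("knob",{"top":(379,275),"scene":(273,207)},112),("jaw_face",{"scene":(290.2,266.4)},31),("push_face",{"scene":(308.7,196.5)},46),("spool",{"top":(281.1,194.7),"scene":(372.1,319.3)},0),("jar",{"scene":(215.6,255.5)},0)):
    print(q,[atz(P[n],v,px) for n,v in H.items()], tri([(P[n],v) for n,v in H.items()]) if len(H)>1 else "")
    rough[q]=np.mean([atz(P[n],v,px)[:2] for n,v in H.items()],0)
# holder mask fit: base corners
for n in P:
    for r in cams.cut_out("holder",P[n])[:1]:
        m=r["pixels"].astype(np.uint8);print(n,r["conf"],r["bbox"],m.sum())
        np.save(n+"_m.npy",m)
# fit silhouette of base (convex hull) by minimizing points
d=rough["far_jaw"]-rough["pivot"];print("yaw",np.degrees(np.arctan2(d[1],d[0])),np.linalg.norm(d))
print("wrist z of board centre check", [atz(t,(366.2,199.6),30),atz(s,(278.4,300),30)])
E
```

```text
pivot [array([609.8, -94.9,  53. ]), array([614.8, -99.4,  53. ])] [610.5 -97.4  47.5]
far_jaw [array([ 811.2, -151.4,   31. ]), array([ 809.4, -147.5,   31. ])] [ 810.4 -149.2   33.1]
knob [array([ 599. , -142.8,  112. ]), array([ 596.9, -144.8,  112. ])] [ 598.7 -143.6  114. ]
jaw_face [array([ 676.5, -114.1,   31. ])] 
push_face [array([511.6, -80. ,  46. ])] 
spool [array([786. ,  37.9,   0. ]), array([773.7,  37.9,   0. ])] [781.4  36.3  14.2]
jar [array([ 628. , -267.3,   -0. ])] 
top 0.71 [357.1, 252.4, 110.4, 195.0] 11523
scene 0.71 [287.3, 276.1, 125.2, 169.9] 9670
yaw -14.786704654632963 204.87092886204113
wrist z of board centre check [array([ 759.7, -134.5,   30. ]), array([ 749.5, -133.4,   30. ])]
```

View pics/crop.png

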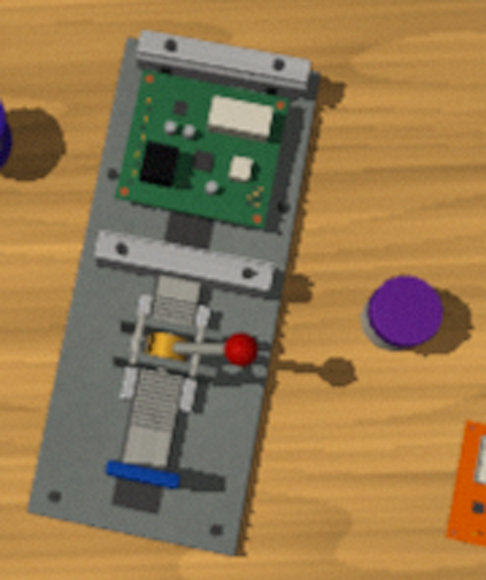

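The crop confirms it: the large green board lies slightly turned in the holder, the lever leans right with its knob at (379,275), and the jar is about 100 mm clear of the knob. Next I fit the holder pose from its corners.

```bash
python3 - <<'E'
from h import *
from scipy.optimize import least_squares
np.set_printoptions(precision=1,suppress=True)
P={n:cams.grab_frame(n) for n in("top","scene")}
c=lambda x,y:(290+x/2.7,145+y/2.7)
O=[("top",c(28,513),(-130,75,12)),("top",c(237,547),(-130,-75,12)),("top",c(129,38),(235,75,12)),("top",c(137,54),(210,63,48)),("top",c(308,85),(210,-63,48)),
("top",(349.7,274),(0,0,53)),("top",(373.4,174.4),(210,0,31)),("scene",(298.2,233.7),(0,0,53)),("scene",(268.8,329.5),(210,0,31)),("scene",(298.3,245.2),(0,0,0)),("top",(349.9,278.7),(0,0,0))]
def w(p,X): 
    a=p[2];return (p[0]+np.cos(a)*X[0]-np.sin(a)*X[1],p[1]+np.sin(a)*X[0]+np.cos(a)*X[1],X[2])
f=lambda p:np.concatenate([proj(P[n],w(p,X))-px for n,px,X in O])
r=least_squares(f,[610,-97,-.25],loss="soft_l1");p=r.x
print(p[:2],np.degrees(p[2]));print(f(p).reshape(-1,2))
np.save("holder.npy",p)
def inv(q): d=np.array(q[:2])-p[:2];a=p[2];return np.array([np.cos(a)*d[0]+np.sin(a)*d[1],-np.sin(a)*d[0]+np.cos(a)*d[1]])
print("knob",inv(atz(P["top"],(379,275),112)),inv(atz(P["scene"],(273,207),112)))
print("jawface",inv(atz(P["scene"],(290.2,266.4),31)),"push",inv(atz(P["scene"],(308.7,196.5),46)))
print("jaw front top",inv(atz(P["top"],c(97,233),48)),inv(atz(P["top"],c(274,265),48)),"plate top rear",inv(atz(P["top"],c(107,470),61)),inv(atz(P["top"],c(180,485),61)))
print("target above knob",w(p,(0,-75,112)),w(p,(0,-46,112)), w(p,(-110,0,46)))
E
```

```text
[608.6 -99.5] -13.389624869620505
[[-0.5  0.7]
 [-0.5  4.7]
 [-0.4 -0. ]
 [ 0.2 -0.2]
 [ 0.3  0.1]
 [ 2.5  0.6]
 [-1.6 -0.7]
 [-0.  -2.5]
 [-0.5  1.8]
 [ 0.8  2.1]
 [ 1.2 -0.8]]
knob [  0.7 -44.3] [ -0.8 -46.8]
jawface [69.5  1.6] push [-98.9  -3.4]
jaw front top [72.4 65. ] [ 74.3 -61.5] plate top rear [-88.8  24.7] [-88.6 -25. ]
target above knob (np.float64(591.1847624069965), np.float64(-172.49583254831867), 112) (np.float64(597.9003431355129), np.float64(-144.28411555911754), 112) (np.float64(501.5426826079139), np.float64(-74.06160308877084), 46)
```

>>> play_rows(
  targets=[
    [[0,0,0,-0.031,-0.031,0,0],[0,0,0,-0.062,-0.063,0,0],[0,0,0,-0.092,-0.094,0,0],[0,0,0,-0.123,-0.125,0,0],[0,0,0,-0.154,-0.157,0,0]],
  ],
  squeeze=10,
)

```text
time_s: 1.9
tool_pos: [283.6, 401.8, 244.8]
tool_rot: [180.0, 0.0, 163.2]
force: [0.9, 0.6, 0.2]
gripper_width: 51.1
```

>>> play_rows(
  targets=[
    [[0,0,0,-0.031,-0.031,0,0],[0,0,0,-0.062,-0.063,0,0],[0,0,0,-0.092,-0.094,0,0],[0,0,0,-0.123,-0.125,0,0],[0,0,0,-0.154,-0.157,0,0]],
  ],
)

```text
time_s: 2.4
tool_pos: [385.5, 206.9, 245.0]
tool_rot: [179.9, 0.0, 163.2]
force: [0.9, -0.3, 0.4]
gripper_width: 11.3
```

>>> play_rows(
  targets=[
    [[0,0,0,-0.031,-0.031,0,0],[0,0,0,-0.062,-0.063,0,0],[0,0,0,-0.092,-0.094,0,0],[0,0,0,-0.123,-0.125,0,0],[0,0,0,-0.154,-0.157,0,0]],
  ],
)

```text
time_s: 2.9
tool_pos: [487.5, 12.1, 245.0]
tool_rot: [180.0, 0.0, 163.2]
force: [0.6, 0.1, -1.0]
gripper_width: 0.6
```

>>> play_rows(
  targets=[
    [[0,0,0,-0.031,-0.031,0,0],[0,0,0,-0.062,-0.063,0,0],[0,0,0,-0.092,-0.094,0,0],[0,0,0,-0.123,-0.125,0,0],[0,0,0,-0.154,-0.157,0,0]],
  ],
)

```text
time_s: 3.4
tool_pos: [589.6, -182.5, 244.7]
tool_rot: [180.0, 0.0, 163.2]
force: [0.6, 1.0, 0.4]
gripper_width: 0.2
```

>>> play_rows(
  targets=[
    [[0,0,-0.03,0,0,0,0],[0,0,-0.059,0,0,0,0],[0,0,-0.059,0,0,0,0],[0,0,-0.059,0,0,0,0],[0,0,-0.059,0,0,0,0]],
  ],
)

```text
time_s: 3.9
tool_pos: [588.8, -180.0, 245.0]
tool_rot: [180.0, 0.0, 166.6]
force: [-0.9, -0.9, 0.8]
gripper_width: 0.8
```

```bash
cat >> h.py <<'E'
def wrist():
    st=telemetry.state();p=cams.grab_frame("wrist");T=np.eye(4);T[:3,:3]=R.from_euler("xyz",st["tool_rot"],degrees=True).as_matrix();T[:3,3]=st["tool_pos"]
    p["pose"]=T@np.array(p["T_tool_cam"]);return p
hp=None
def inv(q):
    p=np.load("holder.npy");d=np.array(q[:2])-p[:2];a=p[2];return np.array([np.cos(a)*d[0]+np.sin(a)*d[1],-np.sin(a)*d[0]+np.cos(a)*d[1]])
E
python3 - <<'E'
from h import *
np.set_printoptions(precision=1,suppress=True)
p=wrist();save("w1",p["frame"])
print(inv(telemetry.state()["tool_pos"]))
for q,z in(("knob",112),("pivot",53),("jaw_face",31),("push_face",46),("far_jaw",31)):
    for r in cams.tip_of(q,p): print(q,r["at"],r["conf"],inv(atz(p,r["at"],z)))
E
```

```text
[ -0.6 -83. ]
knob [380.2, 241.4] 0.56 [  3.6 -42.6]
pivot [427.4, 220.4] 0.63 [2.  2.8]
jaw_face [415.5, 293.7] 0.83 [72.5  2.1]
push_face [434.3, 97.8] 0.66 [-90.6   4. ]
```

View pics/w1.png

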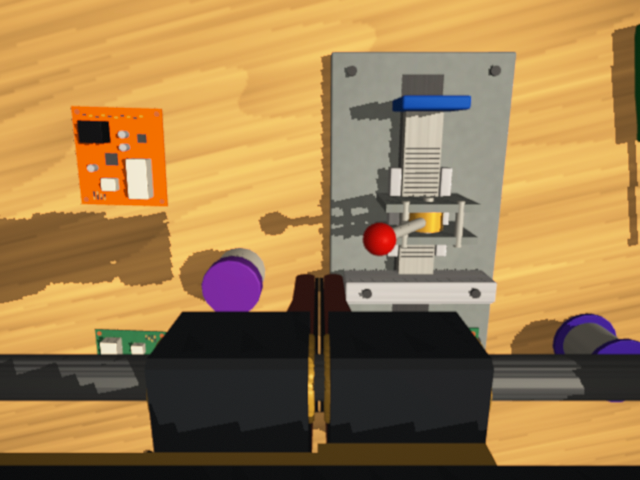

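The wrist view shows the knob at (380,240), the blue plate at (432,103) and the closed fingers to the right of the knob, clear of the jar at (232,285). It agrees with the fit to about 3 mm, and the slide starts near 13 mm.

>>> play_rows(
  targets=[
    [[0,0,0,0,0,0.03,0],[0,0,0,-0.001,0,0.06,0],[0,0,0,-0.002,0,0.09,0],[0,0,0,-0.002,0,0.116,0],[0,0,0,-0.002,0,0.116,0]],
  ],
)

```text
time_s: 4.7
tool_pos: [588.6, -180.9, 125.3]
tool_rot: [-180.0, -0.4, 166.6]
force: [-0.1, 0.2, 0.5]
gripper_width: 0.5
```

>>> play_rows(
  targets=[
    [[0,0,0,0,0.003,0,0],[0,0,0,0,0.006,0,0],[0,0,0,0,0.008,0,0],[0,0,0,0,0.01,0,0],[0,0,0,0,0.012,0,0]],
  ],
)

```text
time_s: 5.2
tool_pos: [593.9, -169.8, 129.4]
tool_rot: [180.0, 0.1, 166.6]
force: [-0.8, 0.6, 0.4]
gripper_width: 0.6
```

>>> play_rows(
  targets=[
    [[0,0,0,0,0.005,-0.003,0],[0,0,0,0,0.009,-0.006,0],[0,0,0,0,0.014,-0.0085,0],[0,0,0,0,0.018,-0.0105,0],[0,0,0,0,0.023,-0.0125,0]],
  ],
)

```text
time_s: 5.7
tool_pos: [597.9, -152.0, 141.9]
tool_rot: [-179.7, 0.0, 166.4]
force: [-5.2, -11.5, 6.5]
gripper_width: 0.3
```

>>> play_rows(
  targets=[
    [[0,0,0,0,0.006,-0.002,0],[0,0,0,0,0.013,-0.003,0],[0,0,0,0,0.02,-0.0035,0],[0,0,0,0,0.026,-0.0035,0],[0,0,0,0,0.033,-0.003,0]],
  ],
)

```text
time_s: 6.2
tool_pos: [606.4, -123.0, 148.9]
tool_rot: [-179.7, 0.3, 166.1]
force: [-0.8, -5.4, 7.2]
gripper_width: 0.1
```

>>> play_rows(
  targets=[
    [[0,0,0,0,0.006,0.004,0],[0,0,0,0,0.012,0.006,0],[0,0,0,0,0.019,0.009,0],[0,0,0,0,0.0245,0.012,0],[0,0,0,0,0.03,0.015,0]],
  ],
)

```text
time_s: 6.7
tool_pos: [613.5, -85.5, 128.6]
tool_rot: [180.0, -0.0, 166.6]
force: [-0.7, -2.3, 2.7]
gripper_width: 0.6
```

>>> play_rows(
  targets=[
    [[0,0,0,0,0.003,0.001,0],[0,0,0,0,0.006,0.002,0],[0,0,0,0,0.009,0.003,0],[0,0,0,0,0.011,0.003,0],[0,0,0,0,0.013,0.003,0]],
  ],
)

```text
time_s: 7.2
tool_pos: [615.9, -74.3, 125.6]
tool_rot: [-179.9, -0.1, 166.5]
force: [-1.7, -5.4, -4.5]
gripper_width: 0.2
```

```bash
python3 - <<'E'
from h import *
np.set_printoptions(precision=1,suppress=True)
st=telemetry.state();print(inv(st["tool_pos"]),st["tool_pos"],st["force"])
P=[cams.grab_frame("scene"),cams.grab_frame("top"),wrist()]
for p in P:
    h=cv2.cvtColor(p["frame"],cv2.COLOR_RGB2HSV);m=(((h[...,0]<4)|(h[...,0]>176))&(h[...,1]>200)&(h[...,2]>90)).astype(np.uint8)
    n,l,s,c=cv2.connectedComponentsWithStats(m)
    for i in range(1,n):
        if s[i,4]>25: print(s[i],c[i],inv(atz(p,c[i],112)))
save("w2",P[2]["frame"])
E
```

```text
[ 1.3 26.2] [615.9 -74.3 125.6] [-1.7 -5.4 -4.5]
[ 348  285   51   26 1031] [372.2 299.4] [-2.9 46.9]
```

>>> play_rows(
  targets=[
    [[0,0,0,0,0.002,0,0],[0,0,0,0,0.003,0,0],[0,0,0,0,0.004,0,0],[0,0,0,0,0.005,0,0],[0,0,0,0,0.005,0,0]],
  ],
)

```text
time_s: 7.85
tool_pos: [616.7, -71.8, 125.9]
tool_rot: [-179.8, -0.0, 166.4]
force: [-2.8, -10.3, -4.0]
gripper_width: 0.4
```

View pics/w2.png

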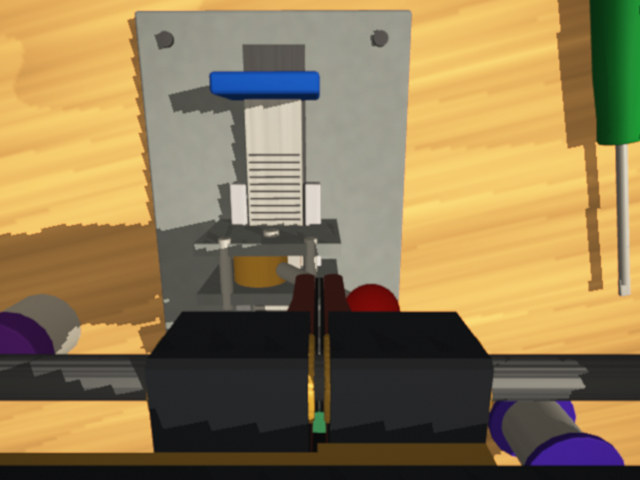

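The wrist view shows the lever leaning left with the knob at (372,300), beyond the fingers. The force rise suggests it is on its stop. I back off and lift, then check.

>>> play_rows(
  targets=[
    [[0,0,0,0,-0.01,0,0],[0,0,0,0,-0.02,0,0],[0,0,0,0,-0.02,-0.03,0],[0,0,0,0,-0.02,-0.07,0],[0,0,0,0,-0.02,-0.11,0]],
  ],
)

```text
time_s: 8.35
tool_pos: [613.0, -88.0, 237.6]
tool_rot: [179.9, -0.0, 166.6]
force: [1.1, 0.8, -0.6]
gripper_width: 0.4
```

>>> play_rows(
  targets=[
    [[0,0,0,0.03,0,0,0],[0,0,0,0.06,-0.005,0,0],[0,0,0,0.095,-0.01,0,0],[0,0,0,0.128,-0.011,0,0],[0,0,0,0.128,-0.011,0,0]],
  ],
)

```text
time_s: 8.85
tool_pos: [482.8, -68.5, 236.6]
tool_rot: [179.8, -0.1, 166.6]
force: [1.3, -0.7, -0.2]
gripper_width: 0.7
```

```bash
cat >> h.py <<'E'
def look():
    st=telemetry.state();print("tcp",inv(st["tool_pos"]),st["tool_pos"],st["force"])
    P={"scene":cams.grab_frame("scene"),"top":cams.grab_frame("top"),"wrist":wrist()}
    for k,p in P.items():
        h=cv2.cvtColor(p["frame"],cv2.COLOR_RGB2HSV);m=(((h[...,0]<4)|(h[...,0]>176))&(h[...,1]>200)&(h[...,2]>90)).astype(np.uint8)
        n,l,s,c=cv2.connectedComponentsWithStats(m)
        for i in range(1,n):
            if s[i,4]>25: print(k,"red",s[i],c[i],inv(atz(p,c[i],112)))
        for q,z in(("jaw_face",31),("push_face",46),("far_jaw",31),("board",30)):
            for r in cams.tip_of(q,p): print(k,q,np.round(r["at"],1),round(r["conf"],2),inv(atz(p,r["at"],z)))
    return P
E
python3 - <<'E'
from h import *
np.set_printoptions(precision=1,suppress=True)
P=look();save("s3",cv2.resize(P["scene"]["frame"][150:370,180:420],None,fx=3,fy=2.7))
E
```

```text
tcp [-129.5    1.1] [482.8 -68.5 236.6] [ 1.3 -0.7 -0.2]
scene jaw_face [290.2 266.5] 0.58 [69.7  1.6]
scene push_face [308.9 195.9] 0.91 [-100.6   -3.4]
scene far_jaw [271.6 332.4] 0.7 [210.8   6.2]
scene board [465.7 296.8] 0.91 [ 61.2 331. ]
scene board [279.2 302.3] 0.78 [149.3   2.4]
scene board [141.7 283. ] 0.71 [ 167.5 -259.2]
scene board [187.8 208.1] 0.69 [ -24.7 -245.1]
top red [321 259  11  11  94] [326.3 263.7] [ 1.8 48.6]
top jaw_face [357.2 240.7] 0.88 [69.8  2.8]
top far_jaw [371.5 173.6] 0.63 [210.1   0.5]
top far_jaw [245.4 285.6] 0.58 [-59.  196.1]
top board [481.6 325.9] 0.94 [ -43.  -253.4]
top board [189.4 220.5] 0.92 [ 44.4 336.8]
top board [365.8 198.4] 0.85 [157.4   2.2]
top board [500.5 225.4] 0.58 [ 154.5 -263.1]
wrist jaw_face [318.3 422.7] 0.65 [73.2  1.3]
wrist push_face [316.7 257.1] 0.63 [-93.    0.2]
wrist push_face [319.2 336.7] 0.31 [-22.7   2.2]
wrist board [ 41.6 294.5] 0.97 [ -54.9 -236.8]
```

The lever is on its released stop: the knob is at y≈+47–48 and the slide has not moved. I descend behind the push plate and approach it.

>>> play_rows(
  targets=[
    [[0,0,0,0,0,0.04,0],[0,0,0,0,0,0.08,0],[0,0,0,0,0,0.12,0],[0,0,0,0,0,0.155,0],[0,0,0,0,0,0.175,0]],
  ],
)

```text
time_s: 10.1
tool_pos: [484.7, -69.1, 58.6]
tool_rot: [-179.9, -0.2, 166.6]
force: [0.5, 0.3, 1.3]
gripper_width: 0.4
```

>>> play_rows(
  targets=[
    [[0,0,0,-0.006,0,0,0],[0,0,0,-0.012,0,0,0],[0,0,0,-0.017,0,0,0],[0,0,0,-0.022,0,0,0],[0,0,0,-0.027,0,0,0]],
  ],
)

```text
time_s: 10.6
tool_pos: [512.9, -75.5, 62.1]
tool_rot: [180.0, 0.0, 166.6]
force: [-2.0, 0.4, 1.1]
gripper_width: 0.7
```

>>> play_rows(
  targets=[
    [[0,0,0,-0.003,0,0,0],[0,0,0,-0.006,0,0,0],[0,0,0,-0.009,0,0,0],[0,0,0,-0.012,0,0,0],[0,0,0,-0.015,0,0,0]],
  ],
)

```text
time_s: 11.1
tool_pos: [527.0, -79.0, 61.1]
tool_rot: [180.0, -0.0, 166.6]
force: [-1.3, 0.5, 1.6]
gripper_width: 0.7
```

>>> play_rows(
  targets=[
    [[0,0,0,-0.003,0,0,0],[0,0,0,-0.006,0,0,0],[0,0,0,-0.009,0,0,0],[0,0,0,-0.011,0,0,0],[0,0,0,-0.013,0,0,0]],
  ],
)

```text
time_s: 11.6
tool_pos: [539.5, -82.0, 61.1]
tool_rot: [180.0, -0.0, 166.6]
force: [-3.1, 0.3, 2.0]
gripper_width: -0.0
```

>>> play_rows(
  targets=[
    [[0,0,0,-0.001,0,0,0],[0,0,0,-0.002,0,0,0],[0,0,0,-0.003,0,0,0],[0,0,0,-0.004,0,0,0],[0,0,0,-0.004,0,0,0]],
  ],
)

```text
time_s: 12.1
tool_pos: [543.5, -83.0, 61.1]
tool_rot: [180.0, 0.0, 166.6]
force: [-0.8, 1.6, -0.4]
gripper_width: 0.3
```

```bash
python3 - <<'E'
from h import *
np.set_printoptions(precision=1,suppress=True)
P=look()
E
```

```text
tcp [-67.1   1. ] [543.5 -83.   61.1] [-0.8  1.6 -0.4]
scene jaw_face [285.8 280.1] 0.95 [101.2   1.6]
scene push_face [302.8 211.2] 0.63 [-57.3  -5.5]
scene far_jaw [269.1 329.8] 0.55 [207.    0.6]
scene far_jaw [279.6 304.3] 0.44 [153.7   4.5]
scene board [279.  304.7] 0.97 [154.2   3.4]
scene board [468.3 296. ] 0.9 [ 58.5 335.5]
scene board [145.5 286.2] 0.72 [ 172.4 -249.2]
scene board [187.6 207.2] 0.71 [ -27.  -246.5]
top jaw_face [359.9 223.4] 0.78 [104.8   4.1]
top far_jaw [370.5 172.5] 0.92 [212.    2.9]
top board [480.6 326.9] 0.71 [ -45.2 -251.8]
top board [364.  196.1] 0.66 [161.4   6.5]
top board [191.5 219.3] 0.57 [ 47.6 333.3]
top board [497.1 227.9] 0.56 [ 148.3 -257.4]
wrist push_face [319.  333.1] 0.89 [-56.5   0.8]
```

>>> play_rows(
  targets=[
    [[0,0,0,-0.001,0,0,0],[0,0,0,-0.002,0,0,0],[0,0,0,-0.003,0,0,0],[0,0,0,-0.003,0,0,0],[0,0,0,-0.003,0,0,0]],
  ],
)

```text
time_s: 13.35
tool_pos: [546.4, -83.8, 61.1]
tool_rot: [-180.0, 0.0, 166.5]
force: [-1.6, -0.0, 0.4]
gripper_width: 0.2
```

>>> play_rows(
  targets=[
    [[0,0,0,-0.001,0,0,0],[0,0,0,-0.002,0,0,0],[0,0,0,-0.002,0,0,0],[0,0,0,-0.002,0,0,0],[0,0,0,-0.002,0,0,0]],
  ],
)

```text
time_s: 13.85
tool_pos: [546.5, -83.8, 60.9]
tool_rot: [180.0, -0.2, 166.5]
force: [-7.3, 1.9, 5.4]
gripper_width: 0.5
```

>>> play_rows(
  targets=[
    [[0,0,0,-0.001,0,0,0],[0,0,0,-0.002,0,0,0],[0,0,0,-0.003,0,0,0],[0,0,0,-0.003,0,0,0],[0,0,0,-0.003,0,0,0]],
  ],
)

```text
time_s: 14.35
tool_pos: [546.6, -83.8, 60.5]
tool_rot: [180.0, -0.5, 166.5]
force: [-16.1, 3.3, 12.9]
gripper_width: 0.2
```

```bash
python3 - <<'E'
from h import *
np.set_printoptions(precision=1,suppress=True)
P=look();c=cv2.resize(P["top"]["frame"][145:265,310:430],None,fx=4.8,fy=4.8,interpolation=cv2.INTER_CUBIC);save("t4",c)
E
```

```text
tcp [-63.9   0.9] [546.6 -83.8  60.5] [-16.1   3.3  12.9]
scene jaw_face [284.6 288. ] 0.68 [118.4   4.1]
scene push_face [302.4 212. ] 0.55 [-55.1  -5.8]
scene far_jaw [274.1 332.4] 0.6 [209.8  10.5]
scene board [141.9 283.2] 0.89 [ 167.8 -258.6]
scene board [465.7 296.1] 0.8 [ 59.7 330.9]
scene board [277.8 303.3] 0.58 [151.9   0.5]
top jaw_face [360.6 220.2] 0.93 [111.4   4. ]
top push_face [246.9 286.6] 0.21 [-61.1 189.5]
top far_jaw [370.7 169. ] 0.58 [219.4   3.9]
top board [498.9 224.5] 0.96 [ 155.7 -259.9]
top board [365.4 196.6] 0.91 [160.9   3.6]
top board [479.7 326.4] 0.69 [ -44.6 -250.1]
top board [187.1 223.8] 0.56 [ 37.  339.5]
wrist push_face [319.2 333.1] 0.66 [-53.7   0.8]
```

View pics/t4.png

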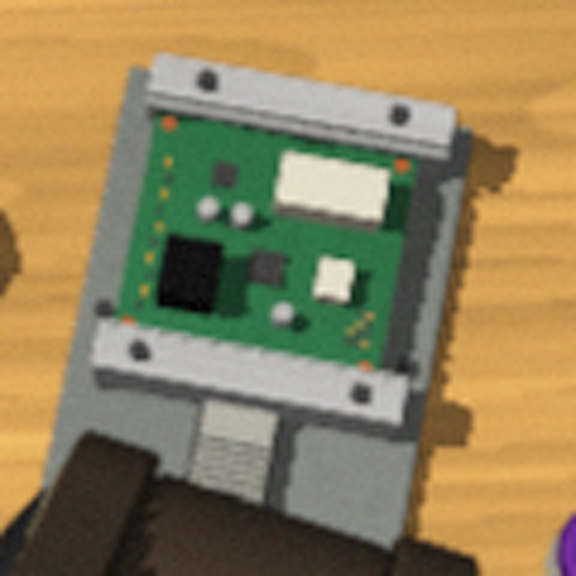

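The board is square and flush between both jaws, and the TCP stalled at x=-64 mm with the force rising to 16 N. That meets the clamped condition. I back off, lift, and go to the left side of the knob.

>>> play_rows(
  targets=[
    [[0,0,0,0.015,0,0,0],[0,0,0,0.03,0,0,0],[0,0,0,0.03,0,-0.03,0],[0,0,0,0.03,0,-0.07,0],[0,0,0,0.03,0,-0.11,0]],
  ],
)

```text
time_s: 15.6
tool_pos: [522.1, -78.1, 172.4]
tool_rot: [-180.0, 0.0, 166.5]
force: [1.6, -0.3, 0.4]
gripper_width: 0.6
```

>>> play_rows(
  targets=[
    [[0,0,0,0,0,-0.035,0],[0,0,0,0,0,-0.075,0],[0,0,0,0,0.03,-0.075,0],[0,0,0,0,0.06,-0.075,0],[0,0,0,0,0.083,-0.075,0]],
  ],
)

```text
time_s: 16.1
tool_pos: [542.3, 4.7, 246.9]
tool_rot: [179.9, 0.1, 166.6]
force: [1.0, -0.2, 0.1]
gripper_width: 0.5
```

>>> play_rows(
  targets=[
    [[0,0,0,-0.03,0,0,0],[0,0,0,-0.06,0,0,0],[0,0,0,-0.09,0,0,0],[0,0,0,-0.09,0,0,0],[0,0,0,-0.09,0,0,0]],
  ],
)

```text
time_s: 16.6
tool_pos: [628.9, -18.4, 245.6]
tool_rot: [-180.0, -0.0, 166.5]
force: [0.2, 0.4, 0.4]
gripper_width: 0.6
```

```bash
python3 - <<'E'
from h import *
np.set_printoptions(precision=1,suppress=True)
P=look()
E
```

```text
tcp [ 1.1 83.6] [628.9 -18.4 245.6] [0.2 0.4 0.4]
scene jaw_face [319.4 216.7] 0.48 [-62.9  27.8]
scene push_face [303.2 212.5] 0.87 [-54.2  -3.8]
scene far_jaw [269.9 330.8] 0.59 [208.5   2.5]
scene board [187.5 209.8] 0.84 [ -20.2 -244. ]
scene board [142.4 283.6] 0.79 [ 168.5 -257.3]
scene board [469.  297.2] 0.68 [ 60.7 336.9]
scene board [370.4 323.7] 0.46 [154.6 170.9]
top red [321 264  11   6  41] [326.  266.3] [-2.7 48.3]
top jaw_face [351.5 278.1] 0.65 [-4.  -0.3]
top jaw_face [359.1 222.6] 0.56 [106.1   5.9]
top push_face [342.8 301.7] 0.87 [-52.3   7.4]
top far_jaw [372.9 171.9] 0.57 [214.2  -1.5]
top board [499.5 225.8] 0.97 [ 153.4 -261.4]
top board [480.  328.4] 0.72 [ -48.1 -251.1]
top board [368.2 195.2] 0.64 [164.8  -1.3]
top board [432.5 260.7] 0.61 [  60.  -145.8]
top board [359.7 222.3] 0.53 [107.1   4.9]
wrist red [249 222  32  31 775] [264.6 236.8] [ 1.4 47.9]
wrist push_face [210.9 146.8] 0.93 [-54.    0.2]
wrist board [601.5 248. ] 0.68 [ 32.5 326.8]
```

>>> play_rows(
  targets=[
    [[0,0,0,0,0,0.03,0],[0,0,0,0,0,0.06,0],[0,0,0,0,0,0.09,0],[0,0,0,0,0,0.117,0],[0,0,0,0,0,0.117,0]],
  ],
)

```text
time_s: 17.85
tool_pos: [626.5, -17.8, 125.5]
tool_rot: [-179.9, -0.3, 166.6]
force: [-0.6, 0.0, -0.6]
gripper_width: 0.5
```

>>> play_rows(
  targets=[
    [[0,0,0,0,-0.003,0,0],[0,0,0,0,-0.006,0,0],[0,0,0,0,-0.008,0,0],[0,0,0,0,-0.01,0,0],[0,0,0,0,-0.011,0,0]],
  ],
)

```text
time_s: 18.35
tool_pos: [626.5, -29.1, 129.9]
tool_rot: [180.0, 0.1, 166.5]
force: [0.3, -1.0, -0.3]
gripper_width: -0.1
```

>>> play_rows(
  targets=[
    [[0,0,0,0,-0.005,-0.003,0],[0,0,0,0,-0.009,-0.0065,0],[0,0,0,0,-0.014,-0.009,0],[0,0,0,0,-0.018,-0.0115,0],[0,0,0,0,-0.023,-0.0135,0]],
  ],
)

```text
time_s: 18.85
tool_pos: [621.5, -49.1, 143.8]
tool_rot: [179.8, 0.0, 166.6]
force: [-1.6, 7.4, 7.7]
gripper_width: 0.6
```

>>> play_rows(
  targets=[
    [[0,0,0,0,-0.007,0.001,0],[0,0,0,0,-0.0135,0.001,0],[0,0,0,0,-0.02,0.001,0],[0,0,0,0,-0.0265,0.001,0],[0,0,0,0,-0.033,0.001,0]],
  ],
)

```text
time_s: 19.35
tool_pos: [614.1, -82.4, 142.5]
tool_rot: [179.9, 0.1, 166.6]
force: [1.9, 7.0, 5.2]
gripper_width: 0.5
```

>>> play_rows(
  targets=[
    [[0,0,0,0,-0.0065,0.001,0],[0,0,0,0,-0.013,0.003,0],[0,0,0,0,-0.019,0.005,0],[0,0,0,0,-0.025,0.0085,0],[0,0,0,0,-0.031,0.012,0]],
  ],
)

```text
time_s: 19.85
tool_pos: [607.2, -112.0, 130.6]
tool_rot: [179.8, 0.1, 166.6]
force: [2.8, 8.7, 7.2]
gripper_width: 0.2
```

>>> play_rows(
  targets=[
    [[0,0,0,0,-0.003,0.002,0],[0,0,0,0,-0.006,0.003,0],[0,0,0,0,-0.009,0.004,0],[0,0,0,0,-0.012,0.004,0],[0,0,0,0,-0.014,0.004,0]],
  ],
)

```text
time_s: 20.35
tool_pos: [603.9, -123.2, 124.9]
tool_rot: [179.7, 0.0, 166.7]
force: [7.4, 13.6, -8.2]
gripper_width: 0.2
```

>>> play_rows(
  targets=[
    [[0,0,0,0,-0.002,0,0],[0,0,0,0,-0.003,0,0],[0,0,0,0,-0.004,0,0],[0,0,0,0,-0.005,0,0],[0,0,0,0,-0.005,0,0]],
  ],
)

```text
time_s: 20.85
tool_pos: [603.5, -124.1, 124.5]
tool_rot: [179.5, -0.0, 166.9]
force: [8.9, 20.0, -6.9]
gripper_width: 0.5
```

>>> play_rows(
  targets=[
    [[0,0,0,0,0.01,0,0],[0,0,0,0,0.022,0,0],[0,0,0,0,0.022,-0.03,0],[0,0,0,0,0.022,-0.07,0],[0,0,0,0,0.022,-0.11,0]],
  ],
)

```text
time_s: 21.35
tool_pos: [605.8, -111.6, 236.5]
tool_rot: [-179.9, -0.1, 166.5]
force: [0.7, 0.2, 0.4]
gripper_width: 0.1
```

>>> play_rows(
  targets=[
    [[0,0,0,0.04,0,-0.02,0],[0,0,0,0.08,0,-0.04,0],[0,0,0,0.12,0,-0.04,0],[0,0,0,0.16,0,-0.04,0],[0,0,0,0.2,0,-0.04,0]],
  ],
)

```text
time_s: 21.85
tool_pos: [410.3, -64.6, 275.5]
tool_rot: [-180.0, 0.0, 166.5]
force: [-0.4, -0.8, 1.1]
gripper_width: 0.5
```

```bash
python3 - <<'E'
from h import *
np.set_printoptions(precision=1,suppress=True)
P=look()
c=lambda k,r:cv2.resize(P[k]["frame"][r[0]:r[1],r[2]:r[3]],(390,560),interpolation=cv2.INTER_CUBIC)
save("f5",np.hstack([c("top",(150,350,300,440)),c("scene",(180,360,215,340))]))
for q in("spool","jar","screwdriver"):
    for k in("top","scene"): print(q,k,[(np.round(r["at"],1),round(r["conf"],2)) for r in cams.tip_of(q,P[k])])
E
```

```text
tcp [-200.9  -11.9] [410.3 -64.6 275.5] [-0.4 -0.8  1.1]
scene jaw_face [285.6 282.7] 0.59 [106.8   2.8]
scene jaw_face [399.6 241.1] 0.39 [-37.5 196.4]
scene push_face [304.5 212.7] 0.63 [-54.2  -1.2]
scene far_jaw [270.5 330.5] 0.94 [207.7   3.3]
scene board [143.9 281.5] 0.97 [ 163.5 -256.6]
scene board [278.5 300.3] 0.81 [145.6   0. ]
scene board [189.5 208.3] 0.69 [ -25.  -241.5]
scene board [469.2 296.8] 0.67 [ 59.8 337.2]
top red [374 269  11  11 102] [378.8 274. ] [  2.4 -43.7]
top jaw_face [361.  222.6] 0.76 [106.8   2.3]
top push_face [344.6 303.4] 0.56 [-54.7   3.5]
top far_jaw [372.5 172. ] 0.61 [213.8  -0.8]
top board [496.3 224.2] 0.97 [ 155.3 -255. ]
top board [483.3 328. ] 0.94 [ -46.2 -256.9]
top board [366.4 198.2] 0.88 [158.1   1.1]
top board [190.8 223.4] 0.85 [ 39.2 332.4]
top board [351.4 273.1] 0.51 [5.5 1.7]
wrist board [ 88.3 347.5] 0.58 [ -62.7 -239.9]
spool top [(array([280.5, 195.6]), 0.74)]
spool scene [(array([371.9, 321. ]), 0.63)]
jar top [(array([434.2, 264.6]), 0.58)]
jar scene [(array([220.4, 256.3]), 0.75)]
screwdriver top [(array([247.7, 284.1]), 0.98)]
screwdriver scene [(array([399.3, 242.6]), 0.86)]
```

View pics/f5.png

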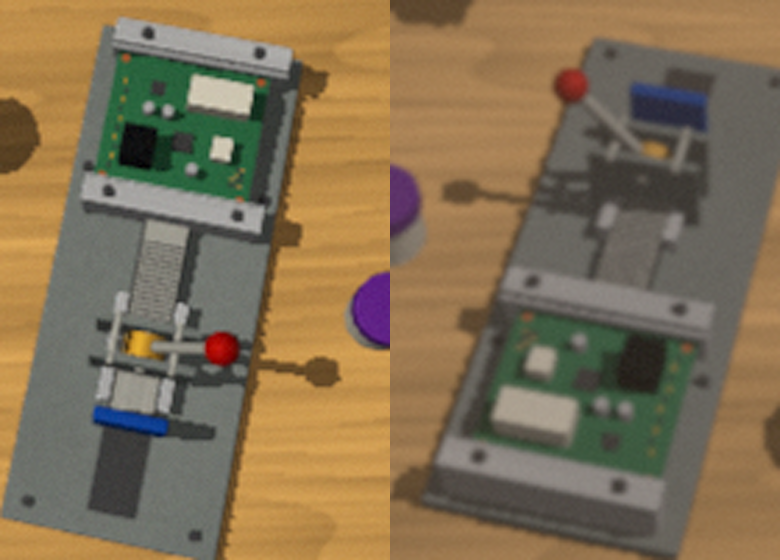

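The lever is back on its locked side, with the knob at y≈-44 as at the start. The board is flush and square between both jaws, the bystanders haven't moved, and the arm is clear. I hand it in.

```bash
python3 -c "
from station import robot;print(robot.close_job())"
```

```text
the job is handed in; nothing more can be done
None
```

The board is clamped in its holder and the job is handed in, after about 22 s of the 64 s allowed. `close_job()` gave no verdict.

**What I did:**
1. I pushed the lever over the top to its released stop. The knob read about 47–48 mm to the left, and the slide had not moved.
2. I pushed the blue plate forward until it stopped moving and the force rose to about 16 N.
3. I pushed the lever back to its locked stop, reaching about 22 N, then withdrew the arm.

**What the last checks showed:**
- **Lever:** the knob is about 44 mm to the right, the same as at the start, so it is locked.
- **Slide and board:** in the last image the board lies square and flush between both jaws. The arm also stalled where a slide value of about 50 mm was expected.
- **Bystanders:** the spool and screwdriver show within about 3 px of their first readings. The jar showed up to 5 px off, within the scatter of these readings. The arm never came near any of them.

**Where readings disagreed:** the camera estimates scattered by several millimetres. The jaw face read 107 mm instead of 110 mm, and the board read 146 mm and 158 mm in two views instead of 160 mm. I relied on the hard stall and the close-up view rather than those numbers.

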